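# Set the label jig's sliding stop and bring the carton up to it

## Task

Set up the label jig: push its sliding stop along the rail towards the carton until the spring peg on the stop drops into the notch between the two cross pins of the index block, and not past it. Then push the small carton that stands in the jig's lane back along the lane until it rests against the stop's blade, without knocking the stop out of its notch. Only push: do not grip or lift the stop or the carton, and leave the other things on the bench where they are.

Things in the scene. Friction and masses are not known exactly. Their poses are not given: they have to be found in the camera images.
- blade (a point): centre of the sliding stop's upright steel blade, standing across the lane: 80 mm wide (x), 8 mm thick (y), 60 mm high (z); this point is 40 mm above the bench. y points along the rail towards carton and notch. Push on its -y face; the notch is 55 to 180 mm ahead. Sliding takes about 2 N, the first pin about 10 N, then the force dips and the stop jumps home; the second pin takes about 15 N, backing out of the notch about 9 N.
- saddle (a point): middle of the underside of the stop's grey plastic saddle (26 mm in x, 50 mm in y, top 53 mm above the bench), 51 mm in +x from the blade's centre and fixed to it. It rides on the rail, slides only along y and cannot come off.
- peg_tip (a point): lowest point of the stop's spring peg, a 12 mm steel rod with a 12 mm roller below and a black knob (20 mm across) above, on the side of the rail away from the robot: 86 mm in +x from the blade's centre, at the same y. Sprung downwards; the tip is 20 mm above the bench when down and rises up to 14 mm as it rides over a pin.
- notch (a point): middle of the notch between the two cross pins of the index block, beyond the rail, 20 mm above the bench; y as for the blade. Axis of the first pin (12 mm thick) 9.4 mm before, of the second (16 mm, higher) 12.9 mm beyond. The stop is home when peg tip and notch have the same y; the peg pulls itself in from about 6 mm before. The block's place along the rail varies.
- carton_mid (a point): centre of the cardboard carton in the jig's lane: 66 mm (x) by 120 mm (y, along the lane) by 60 mm high, about 220 g, loose, on the jig's plate, so this point is 38 mm above the bench. Push it in -y on its +y end face, 60 mm from this point. It rests against the stop when this point is 64 mm from the blade's centre along y.
- jig: fixed label jig, aluminium plate 180 x 500 mm, 8 mm thick; origin on the bench surface, half-way along. x points across it, away from the robot, y along the rail, to the robot's left. Rail 20 mm wide, axis at x = 60 mm, top 30 mm above the bench; lip 6 mm wide at x = -31 mm, top 20 mm above the bench. The lane lies between, x = -28 to 50 mm, open at its ends and above.
- spare: second, loose small carton lying on the bench outside the jig, same size as the one in the lane; leave it
- tape: roll of parcel tape lying flat, 100 mm across, 48 mm high; bystander
- labels: roll of labels lying flat, 104 mm across, 55 mm high; bystander
- stapler: stapler 130 mm long, 40 mm high; bystander
- knife: closed utility knife lying flat, 170 mm long, 14 mm high; bystander
- mug: white mug, 80 mm across, 95 mm high; bystander
- glue: white bottle, 52 mm across, 130 mm high; bystander
- carton: the same carton in the lane; its origin is the centre of its underside, 30 mm below its centre
Not all that is in view belongs to the job. What is shaped like the carton but purple is not meant.

How it is judged (in metres and radians):
On the way, in this order (a step that is already met when the one before it is completed fails the run):
1. the stop's peg has dropped into the notch (y of peg_tip in the frame of notch between -0.003 and 0.003 m), for 0.3 s.
2. the carton lies against the stop's blade, the peg still in the notch (y of peg_tip in the frame of notch between -0.004 and 0.004 m and y of carton_mid in the frame of blade between 0.06 and 0.069 m), for 0.2 s.
At the end, for the whole second after the job is handed in: The peg stands within 3 mm of the middle of the notch along the rail; the carton stands flat in the lane (within 0.1 rad of the lane's direction), at rest, with a gap of at most 5 mm between its end and the blade (all of step 1 and y of carton_mid in the frame of blade between 0.06 and 0.069 m and angle between the y axis of carton_mid and the y axis of jig, either way round below 0.1 rad and angle between carton_mid's own z axis and vertical below 0.05 rad and height (world z) of carton_mid below 0.041 m and linear speed of carton below 0.01 m/s); the robot touches nothing.
It fails at once if the stop is pushed past the notch (y of peg_tip in the frame of notch above 0.012 m).
It fails at once if the carton is lifted or tipped (height (world z) of carton_mid above 0.048 m or angle between carton_mid's own z axis and vertical above 0.2 rad).
It fails at once if the carton is taken between the fingers (x of the grasp point in the frame of carton_mid between -0.03 and 0.03 m and y of the grasp point in the frame of carton_mid between -0.05 and 0.05 m and z of the grasp point in the frame of carton_mid below 0.03 m).
It fails at once if the stop's blade is taken between the fingers (x of the grasp point in the frame of blade between -0.04 and 0.04 m and y of the grasp point in the frame of blade between -0.004 and 0.004 m and z of the grasp point in the frame of blade below 0.03 m).
It fails at once if another thing on the bench is moved by more than 20 mm (distance of any of spare, tape, labels, stapler, knife, mug, glue from where it was at the start of the episode above 0.02 m).
It also fails if it takes over 54 s, if anything falls off the work surface, if the arm or the gripper's body presses on something with over 40 N, if the wrist force passes 120 N, or if a joint passes its speed limit or range.

## Robot

A 6-joint arm with a two-finger parallel gripper is mounted at the origin on the work surface. World frame = base frame: x ahead of the robot, y to its left, z up, the work surface at z = 0. Lengths are in mm, angles in rad, forces in N, time in s.
With the tool pointing down it reaches from about 425 to 950 mm from the base axis. Payload 14.7 kg.
Tool frame: the origin (TCP) lies at the very end of the fingers, on their centre line; the grasp point (between the pads) lies 19 mm behind it; z points along the fingers, y is the line along which they close (so a half turn about z gives the same grasp; the last joint's range is limited). The gripper opens to 85 mm and grips with 20 to 120 N. Pads are 22 mm wide; open, the fingers measure 114 mm over their backs; the gripper's body (76 mm by 85 mm) begins 54 mm behind the grasp point. The pads swing forward as they close: fully open they stand 13 mm farther back than shut.
Start: joints at [1.299, 0.48, 1.596, -0, 1.065, -0.047], TCP at [144.868, 633.645, 231.297] pointing down, gripper open.
Joint ranges: [-2.75, 2.75], [-0.82, 2.05], [0.23, 2.67], [-1.56, 4.7], [0.09, 2.69], [-2.92, 2.92]. Speed limits (rad/s): [1.89, 1.89, 2.39, 3.01, 3.01, 3.01].

## Interface

Orientations are given as a rotation vector (axis times angle).
In Python, from bench import ctrl, read_camera, camera_info gives the robot as it stands.
- The arm moves only by the tool drive_tool, never from a script. Its argument "steps" is a list of rows, each an object of numbers: "rx", "ry", "rz": the turn, a rotation vector about the world's x, y, z in rad; "x", "y", "z": the shift along the world's x, y, z in mm; "gripper": the closure, from 0 (fully open) to 1 (shut). In form: [{"rx": .., "ry": .., "rz": .., "x": .., "y": .., "z": .., "gripper": ..}, ...]. A call has 1 to 20 rows; each row is the pose to reach, as a shift and turn from the pose commanded when the call began; what a row does not reach only later rows make up. A row lasts 1/8 s, in which the tool goes at most 62.5 mm and 10.7 degrees, less where a joint would pass 70% of its speed; a pose out of reach is approached as far as the arm can. A call with a gripper value outside its range is refused whole. The fingers move at their own pace and stop on an object; "force" is the grip in N (left out, the last holds). Time passes only in rows, so rows that repeat a pose let the fingers close. It gives the time, the measured TCP pose, the force, the opening and the grip force at its end, in the units of the state.
- ctrl.sense(): the state, without advancing time (a new reading comes with each control period).
- read_camera(name): name is "scene" or "top"; returns the picture (480x640x3 uint8, red, green, blue); there is no depth.
- camera_info(name): a dict with "K" (3x3 intrinsics, pixels), "R" (3x3) and "t" (3): a world point X has camera coordinates R X + t. Camera axes: x right, y down, z forward; pixel columns grow to the right and rows downward; lengths in mm; the calibration is good to about 2 mm. A picture is of the moment at which its call begins. camera_info takes no time and is no camera call.
- ctrl.hand_in(): hands the job in; it is judged then, once.
The state is a dict: "time_s": time; "joints": joint angles; "qd": joint speeds; "effort": joint torques, N m; "eef_pos": TCP position; "tool_rot": TCP orientation; "contact_force": force on the tool from outside, world axes, zero at the start; "wrist_torque": the same for the moment, N m; "gripper_width": finger opening in mm; "finger_force": force on a finger pad.
Only numpy, scipy, OpenCV 4.12 (cv2) and the standard library are available. Lean on these libraries where they do the work, as an engineer would, in place of code of your own. Each camera call takes 0.05 s, during which the arm holds its last target. There are 200 camera calls.

## Working session

There is one attempt and no reset: what is moved stays moved. The work goes in short steps, Python scripts to look and compute and a tool call to move; the robot and the scene stay as the last step left them, time stands still between calls to the robot, and variables do not carry over. Pictures are saved under pics/ and viewed, at most 10 in all, crops included, and the job is handed in when it is done.

Besides the shell and the picture viewer there is one more tool, called after "Request:" as name(argument=value, ...) on one line, values as JSON. drive_tool: Moves the arm, as the interface text tells. Its arguments: {"type":"object","properties":{"steps":{"type":"array","items":{"type":"object","properties":{"rx":{"type":"number"},"ry":{"type":"number"},"rz":{"type":"number"},"x":{"type":"number"},"y":{"type":"number"},"z":{"type":"number"},"gripper":{"type":"number"}}}},"force":{"type":"number"}},"required":["steps"]}

```bash
mkdir -p pics
python3 - <<'E'
from bench import ctrl, read_camera, camera_info
import cv2
for n in("scene","top"):
    cv2.imwrite(f"pics/{n}0.png",read_camera(n)[:,:,::-1]); i=camera_info(n); print(n,i)
s=ctrl.sense(); print(s)
E
```

```text
scene {'K': array([[528.9987672 ,   0.        , 324.70499358],
       [  0.        , 528.9987672 , 235.42370067],
       [  0.        ,   0.        ,   1.        ]]), 'R': array([[ 0.53037653,  0.84763547,  0.01465766],
       [ 0.66890449, -0.40779489, -0.62150632],
       [-0.52083348,  0.33943694, -0.78327201]]), 't': array([-311.99024777, -331.96895162, 1668.99644619])}
top {'K': array([[542.96547325,   0.        , 319.89569828],
       [  0.        , 542.96547325, 238.06195791],
       [  0.        ,   0.        ,   1.        ]]), 'R': array([[ 0.01317862, -0.9998946 , -0.00609197],
       [-0.99078092, -0.01223648, -0.13492013],
       [ 0.13483137,  0.00781387, -0.99083775]]), 't': array([  22.66192889,  583.67817302, 1263.39779763])}
{'time_s': 0.1, 'joints': array([ 1.29934794e+00,  4.80756729e-01,  1.59680046e+00, -7.37370331e-06,
        1.06511651e+00, -4.66083334e-02]), 'qd': array([ 0.00227931, -0.00099549, -0.00302546, -0.00050877,  0.00174626,
       -0.00060077]), 'effort': array([ 1.34902944e-03, -9.52262878e+01, -4.31035852e+01,  6.37458768e-06,
        5.42178386e-03,  4.39861344e-05]), 'eef_pos': array([144.80607073, 633.28699957, 230.74849448]), 'tool_rot': array([-3.52410358e-01, -3.12159782e+00,  1.67818523e-03]), 'contact_force': array([-0.17135766, -0.11591766, -0.34801027]), 'wrist_torque': array([-0.01031518, -0.00095093,  0.00734014]), 'finger_force': 0.0, 'gripper_width': 85.16388069896219}
```

View pics/top0.png

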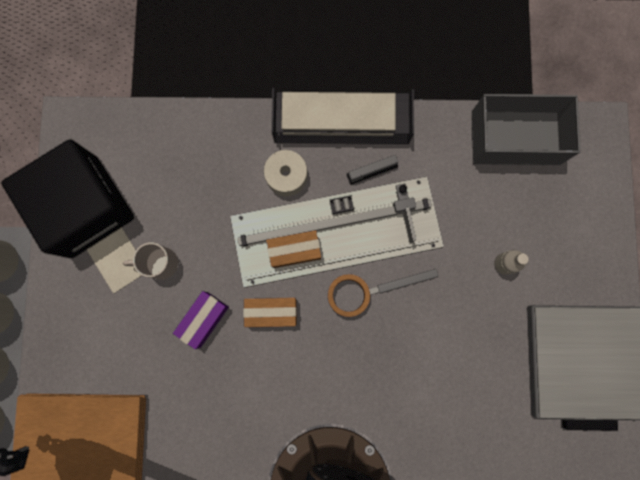

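View pics/scene0.png

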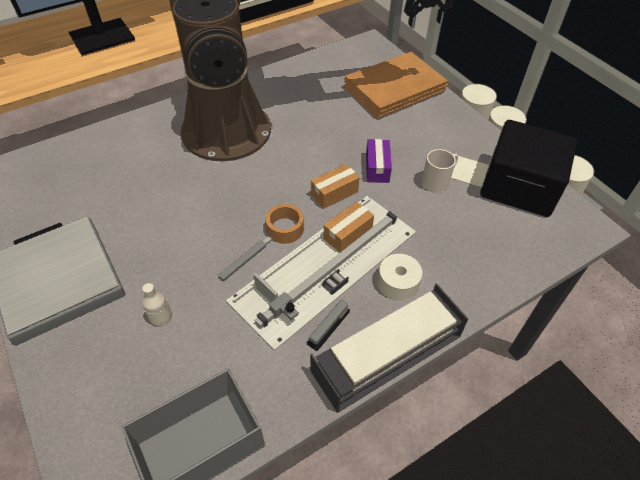

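The top view shows the jig at about (335,230), turned slightly. The stop's blade is near (408,222), the knob at (402,188), the index block at (342,205) and the lane carton at (293,250). The tape and knife lie on the near side.

Run:
```python
import cv2
a=cv2.imread("pics/top0.png")[170:295,225:450]
b=cv2.imread("pics/scene0.png")[190:350,215:425]
cv2.imwrite("pics/topc.png",cv2.resize(a,None,fx=3.5,fy=3.5,interpolation=cv2.INTER_CUBIC))
cv2.imwrite("pics/scc.png",cv2.resize(b,None,fx=3.5,fy=3.5,interpolation=cv2.INTER_CUBIC))
```

```text
(no output)
```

View pics/topc.png

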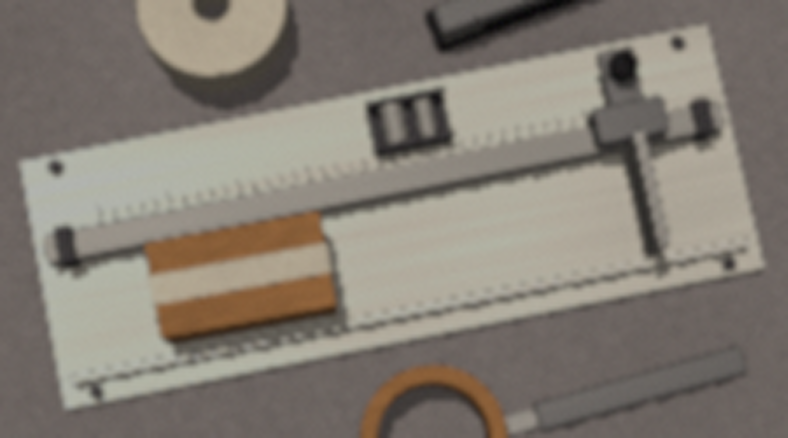

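View pics/scc.png

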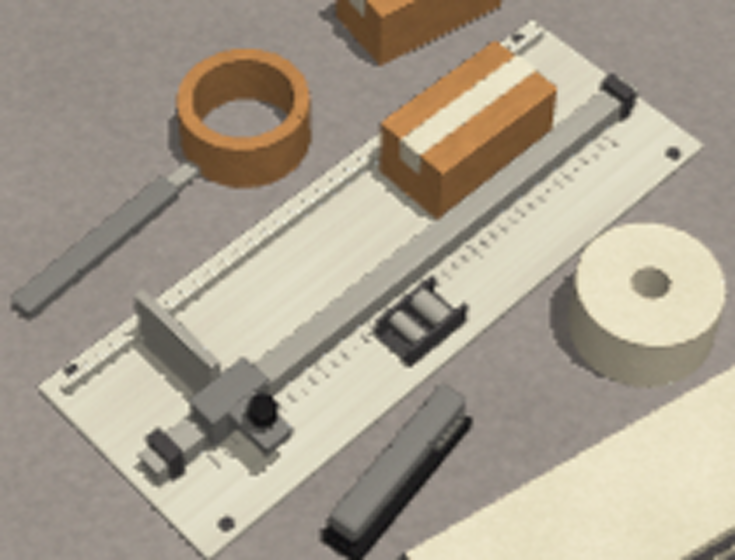

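The crops show these features, in crop pixels:
- **Top view:** plate corners (20,160), (710,25), (763,267), (65,410). Knob (622,65), notch gap (411,120), blade top from (640,133) to (661,266).
- **Scene view:** knob (262,408), gap (419,318).

```bash
cat > h.py <<'E'
import numpy as np, cv2
from bench import ctrl, read_camera, camera_info
I={n:camera_info(n) for n in("top","scene")}
def ray(n,p):
    i=I[n]; d=i["R"].T@np.linalg.inv(i["K"])@[p[0],p[1],1]; return -i["R"].T@i["t"],d
def plane(n,p,z): c,d=ray(n,p); return c+d*(z-c[2])/d[2]
def tri(pt,ps):
    P=[I[n]["K"]@np.c_[I[n]["R"],I[n]["t"]] for n in("top","scene")]
    X=cv2.triangulatePoints(*P,np.float64(pt).reshape(2,1),np.float64(ps).reshape(2,1)).ravel(); return X[:3]/X[3]
E
python3 - <<'E'
from h import *
T=lambda u,v:(u/3.5+225-.36,v/3.5+170-.36)
S=lambda u,v:(u/3.5+215-.36,v/3.5+190-.36)
C=np.array([plane("top",T(*p),8)[:2] for p in[(20,160),(710,25),(763,267),(65,410)]]) # far-left, far-right, near-right, near-left
C2=np.array([plane("scene",S(*p),8)[:2] for p in[(703,147),(208,558),(40,388),(537,20)]])
for c in(C,C2):
    print(c.round(), np.linalg.norm(c[0]-c[1]),np.linalg.norm(c[0]-c[3]),c.mean(0))
o=(C.mean(0)+C2.mean(0))/2; y=C[0]-C[1]+C[3]-C[2]+C2[0]-C2[1]+C2[3]-C2[2]; y/=np.linalg.norm(y); x=np.array([y[1],-y[0]])
print("o",o,"y",y,"yaw",np.arctan2(-y[0],y[1]))
J=lambda X:np.r_[x@(X[:2]-o),y@(X[:2]-o),X[2:]].round(1)
print("knob",J(tri(T(622,65),S(262,408))))
print("gap tri",J(tri(T(411,120),S(419,318))), "planes",J(plane("top",T(411,120),26)),J(plane("scene",S(419,318),26)))
print("pins top",[J(plane("top",T(*p),28)) for p in[(427,118),(395,122)]])
print("blade top ends",[J(plane("top",T(*p),70)) for p in[(640,133),(661,266)]], [J(plane("scene",S(*p),70)) for p in[(140,296),(217,372)]])
print("saddle top",[J(plane("top",T(*p),53)) for p in[(593,110),(662,97),(667,128),(597,144)]])
K=[(148,250),(320,212),(336,308),(168,340)]
print("carton top",[J(plane("top",T(*p),68)) for p in K], [J(plane("scene",S(*p),68)) for p in[(380,125),(437,168),(555,88),(498,42)]])
for n,t,p in[("tape near",14,(540,420)),("knife tip",14,(742,350)),("knife tip2",14,(745,372))]: print(n,J(plane("top",T(*p),t)))
E
```

```text
[[ 642.  253.]
 [ 745. -236.]
 [ 572. -271.]
 [ 466.  215.]] 499.5195524939416 179.77143253066808 [606.13501858  -9.6650925 ]
[[ 642.  252.]
 [ 745. -233.]
 [ 573. -270.]
 [ 468.  219.]] 496.44402648394123 177.14952907203602 [607.22462596  -8.07629509]
o [606.67982227  -8.87069379] y [-0.20918632  0.9778758 ] yaw 0.21074279255279876
knob [  59.2 -171.7   70.8]
gap tri [ 59.  -27.4  25.2] planes [ 59.1 -27.   26. ] [ 59.1 -28.1  26. ]
pins top [array([ 57.9, -38.1,  28. ]), array([ 59.5, -15.6,  28. ])]
blade top ends [array([  11.5, -173.2,   70. ]), array([ -79.4, -167.3,   70. ])] [array([ -63.2, -173.3,   70. ]), array([  17.9, -175. ,   70. ])]
saddle top [array([  36.2, -148.4,   53. ]), array([  35.7, -196.7,   53. ]), array([  14. , -195.3,   53. ]), array([  12.6, -146.1,   53. ])]
carton top [array([ -1. , 166.9,  68. ]), array([ 1.6, 48.8, 68. ]), array([-64.1,  50.9,  68. ]), array([-63. , 164.9,  68. ])] [array([-60.6,  48.9,  68. ]), array([-4. , 50.8, 68. ]), array([  2.9, 167.6,  68. ]), array([-57.8, 170. ,  68. ])]
tape near [-162.6  -72.6   14. ]
knife tip [-142.8 -219.9   14. ]
knife tip2 [-158.1 -218.5   14. ]
```

Request:
drive_tool(steps=[{"x": 40,"y": -38,"rz": -0.11,"gripper": 1},{"x": 80,"y": -75,"rz": -0.23,"gripper": 1},{"x": 120,"y": -112,"rz": -0.35,"gripper": 1},{"x": 160,"y": -150,"rz": -0.47,"gripper": 1},{"x": 205,"y": -190,"rz": -0.6,"gripper": 1},{"x": 250,"y": -230,"rz": -0.73,"gripper": 1},{"x": 295,"y": -270,"rz": -0.86,"gripper": 1},{"x": 340,"y": -310,"rz": -1.0,"gripper": 1},{"x": 385,"y": -350,"rz": -1.135,"gripper": 1},{"x": 415,"y": -390,"rz": -1.135,"gripper": 1},{"x": 425,"y": -445,"rz": -1.135,"gripper": 1},{"x": 435,"y": -500,"rz": -1.135,"gripper": 1},{"x": 445,"y": -555,"rz": -1.135,"gripper": 1},{"x": 455,"y": -610,"rz": -1.135,"gripper": 1},{"x": 463,"y": -665,"rz": -1.135,"gripper": 1},{"x": 470,"y": -720,"rz": -1.135,"gripper": 1},{"x": 478,"y": -775,"rz": -1.135,"gripper": 1},{"x": 485,"y": -830,"rz": -1.135,"gripper": 1},{"x": 488,"y": -854,"z": -50,"rz": -1.135,"gripper": 1},{"x": 488,"y": -854,"z": -90,"rz": -1.135,"gripper": 1}])

```text
$.steps[0]: bad value
```

Request:
drive_tool(steps=[{"rx": 0,"ry": 0,"rz": -0.11,"x": 40,"y": -38,"z": 0,"gripper": 1},{"rx": 0,"ry": 0,"rz": -0.23,"x": 80,"y": -75,"z": 0,"gripper": 1},{"rx": 0,"ry": 0,"rz": -0.35,"x": 120,"y": -112,"z": 0,"gripper": 1},{"rx": 0,"ry": 0,"rz": -0.47,"x": 160,"y": -150,"z": 0,"gripper": 1},{"rx": 0,"ry": 0,"rz": -0.6,"x": 205,"y": -190,"z": 0,"gripper": 1},{"rx": 0,"ry": 0,"rz": -0.73,"x": 250,"y": -230,"z": 0,"gripper": 1},{"rx": 0,"ry": 0,"rz": -0.86,"x": 295,"y": -270,"z": 0,"gripper": 1},{"rx": 0,"ry": 0,"rz": -1.0,"x": 340,"y": -310,"z": 0,"gripper": 1},{"rx": 0,"ry": 0,"rz": -1.135,"x": 385,"y": -350,"z": 0,"gripper": 1},{"rx": 0,"ry": 0,"rz": -1.135,"x": 415,"y": -390,"z": 0,"gripper": 1},{"rx": 0,"ry": 0,"rz": -1.135,"x": 425,"y": -445,"z": 0,"gripper": 1},{"rx": 0,"ry": 0,"rz": -1.135,"x": 435,"y": -500,"z": 0,"gripper": 1},{"rx": 0,"ry": 0,"rz": -1.135,"x": 445,"y": -555,"z": 0,"gripper": 1},{"rx": 0,"ry": 0,"rz": -1.135,"x": 455,"y": -610,"z": 0,"gripper": 1},{"rx": 0,"ry": 0,"rz": -1.135,"x": 463,"y": -665,"z": 0,"gripper": 1},{"rx": 0,"ry": 0,"rz": -1.135,"x": 470,"y": -720,"z": 0,"gripper": 1},{"rx": 0,"ry": 0,"rz": -1.135,"x": 478,"y": -775,"z": 0,"gripper": 1},{"rx": 0,"ry": 0,"rz": -1.135,"x": 485,"y": -830,"z": 0,"gripper": 1},{"rx": 0,"ry": 0,"rz": -1.135,"x": 488,"y": -854,"z": -50,"gripper": 1},{"rx": 0,"ry": 0,"rz": -1.135,"x": 488,"y": -854,"z": -90,"gripper": 1}])

```text
time_s: 2.6
eef_pos: [632.4, -222.5, 139.5]
tool_rot: [-1.978, -2.44, 0.0]
contact_force: [-0.2, -0.0, -0.3]
gripper_width: 0.1
finger_force: 0.0
```

Request:
drive_tool(steps=[{"rx": 0,"ry": 0,"rz": 0,"x": 0,"y": 0,"z": -50,"gripper": 1},{"rx": 0,"ry": 0,"rz": 0,"x": 0,"y": 0,"z": -90,"gripper": 1},{"rx": 0,"ry": 0,"rz": 0,"x": 0,"y": 0,"z": -105,"gripper": 1},{"rx": 0,"ry": 0,"rz": 0,"x": 0,"y": 0,"z": -105,"gripper": 1}])

```text
time_s: 3.1
eef_pos: [632.5, -220.2, 35.9]
tool_rot: [-1.974, -2.442, 0.001]
contact_force: [0.7, -0.1, 0.6]
gripper_width: -0.2
finger_force: 0.0
```

Run:
```python
from h import *
a=read_camera("top")[170:295,330:450,::-1]; b=read_camera("scene")[215:350,215:350,::-1]
f=lambda i:cv2.resize(i,(390,400),interpolation=cv2.INTER_CUBIC)
cv2.imwrite("pics/c1.png",np.hstack([f(a),f(b)])); s=ctrl.sense(); print(s["eef_pos"],s["contact_force"])
```

```text
[ 633.82787362 -220.68152145   37.76581408] [-0.31999875 -0.64407625  0.71837753]
```

View pics/c1.png

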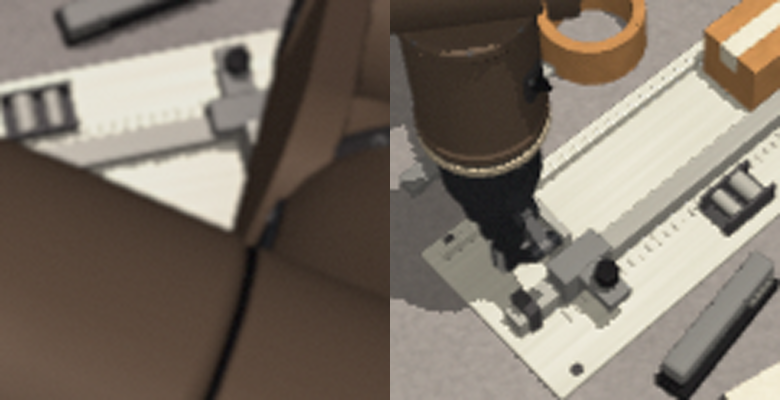

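The picture shows the gripper standing behind the blade, clear of the saddle. The knob is at about (605,272) in the right half.

Request:
drive_tool(steps=[{"rx": 0,"ry": 0,"rz": 0,"x": -1.7,"y": 7.8,"z": 0,"gripper": 1},{"rx": 0,"ry": 0,"rz": 0,"x": -3.3,"y": 15.6,"z": 0,"gripper": 1},{"rx": 0,"ry": 0,"rz": 0,"x": -4.6,"y": 21.5,"z": 0,"gripper": 1},{"rx": 0,"ry": 0,"rz": 0,"x": -5.6,"y": 26,"z": 0,"gripper": 1},{"rx": 0,"ry": 0,"rz": 0,"x": -6.7,"y": 31.3,"z": 0,"gripper": 1},{"rx": 0,"ry": 0,"rz": 0,"x": -8.4,"y": 39.1,"z": 0,"gripper": 1},{"rx": 0,"ry": 0,"rz": 0,"x": -10,"y": 46.9,"z": 0,"gripper": 1},{"rx": 0,"ry": 0,"rz": 0,"x": -11.7,"y": 54.8,"z": 0,"gripper": 1},{"rx": 0,"ry": 0,"rz": 0,"x": -13.4,"y": 62.6,"z": 0,"gripper": 1},{"rx": 0,"ry": 0,"rz": 0,"x": -15,"y": 70.4,"z": 0,"gripper": 1},{"rx": 0,"ry": 0,"rz": 0,"x": -16.7,"y": 78.2,"z": 0,"gripper": 1},{"rx": 0,"ry": 0,"rz": 0,"x": -18.4,"y": 86,"z": 0,"gripper": 1},{"rx": 0,"ry": 0,"rz": 0,"x": -20.1,"y": 93.9,"z": 0,"gripper": 1},{"rx": 0,"ry": 0,"rz": 0,"x": -21.7,"y": 101.7,"z": 0,"gripper": 1},{"rx": 0,"ry": 0,"rz": 0,"x": -23.4,"y": 109.5,"z": 0,"gripper": 1},{"rx": 0,"ry": 0,"rz": 0,"x": -24.7,"y": 115.4,"z": 0,"gripper": 1},{"rx": 0,"ry": 0,"rz": 0,"x": -25.5,"y": 119.3,"z": 0,"gripper": 1},{"rx": 0,"ry": 0,"rz": 0,"x": -25.5,"y": 119.3,"z": 0,"gripper": 1}])

```text
time_s: 5.45
eef_pos: [607.2, -100.7, 36.2]
tool_rot: [-1.975, -2.443, 0.0]
contact_force: [0.2, 0.5, 0.6]
gripper_width: -0.0
finger_force: 0.0
```

Run:
```python
from h import *
b=read_camera("scene")[190:350,215:425,::-1]
cv2.imwrite("pics/c2.png",cv2.resize(b,None,fx=3.5,fy=3.5,interpolation=cv2.INTER_CUBIC)); s=ctrl.sense(); print(s["eef_pos"],s["contact_force"])
```

```text
[ 607.2342035  -100.89053664   36.1937295 ] [ 0.74204743  0.73000199 -0.20933328]
```

View pics/c2.png

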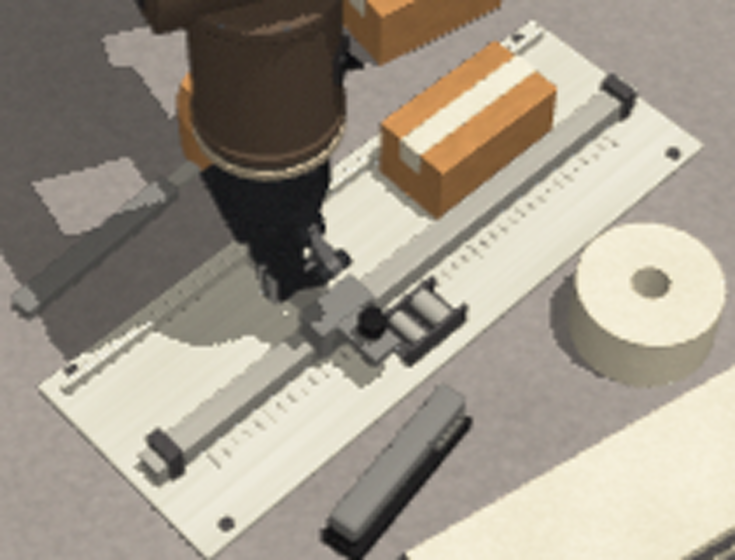

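The stop has moved up to the index block. The knob is now at crop (373,321) and the block at about (420,315).

Run:
```python
from h import *
S=lambda u,v:(u/3.5+215-.36,v/3.5+190-.36)
y=np.array([-.20919,.97788]);o=np.array([606.7,-8.9])
for p in[(262,408),(373,321)]: print(y@(plane("scene",S(*p),70.8)[:2]-o))
print("tcp",y@(ctrl.sense()["eef_pos"][:2]-o))
```

```text
-172.12152977348413
-73.89500083008777
tcp -90.06745599962886
```

Request:
drive_tool(steps=[{"rx": 0,"ry": 0,"rz": 0,"x": -1,"y": 4.9,"z": 0,"gripper": 1},{"rx": 0,"ry": 0,"rz": 0,"x": -2.1,"y": 9.8,"z": 0,"gripper": 1},{"rx": 0,"ry": 0,"rz": 0,"x": -3.1,"y": 14.7,"z": 0,"gripper": 1},{"rx": 0,"ry": 0,"rz": 0,"x": -3.8,"y": 17.6,"z": 0,"gripper": 1},{"rx": 0,"ry": 0,"rz": 0,"x": -4.2,"y": 19.6,"z": 0,"gripper": 1},{"rx": 0,"ry": 0,"rz": 0,"x": -4.6,"y": 21.5,"z": 0,"gripper": 1},{"rx": 0,"ry": 0,"rz": 0,"x": -5,"y": 23.5,"z": 0,"gripper": 1},{"rx": 0,"ry": 0,"rz": 0,"x": -5.2,"y": 24.4,"z": 0,"gripper": 1},{"rx": 0,"ry": 0,"rz": 0,"x": -5.4,"y": 25.4,"z": 0,"gripper": 1},{"rx": 0,"ry": 0,"rz": 0,"x": -5.6,"y": 26.4,"z": 0,"gripper": 1},{"rx": 0,"ry": 0,"rz": 0,"x": -5.9,"y": 27.4,"z": 0,"gripper": 1},{"rx": 0,"ry": 0,"rz": 0,"x": -6.1,"y": 28.4,"z": 0,"gripper": 1},{"rx": 0,"ry": 0,"rz": 0,"x": -6.3,"y": 29.3,"z": 0,"gripper": 1}])

```text
time_s: 7.12
eef_pos: [601.2, -72.5, 36.3]
tool_rot: [1.974, 2.443, -0.001]
contact_force: [-0.6, -10.6, -3.2]
gripper_width: -0.0
finger_force: 5.2
```

Request:
drive_tool(steps=[{"rx": 0,"ry": 0,"rz": 0,"x": -0.2,"y": 1,"z": 0,"gripper": 1},{"rx": 0,"ry": 0,"rz": 0,"x": -0.4,"y": 2,"z": 0,"gripper": 1},{"rx": 0,"ry": 0,"rz": 0,"x": -0.6,"y": 2.9,"z": 0,"gripper": 1},{"rx": 0,"ry": 0,"rz": 0,"x": -0.8,"y": 3.9,"z": 0,"gripper": 1},{"rx": 0,"ry": 0,"rz": 0,"x": -1,"y": 4.9,"z": 0,"gripper": 1}])

```text
time_s: 7.75
eef_pos: [600.0, -67.1, 36.3]
tool_rot: [1.975, 2.443, -0.0]
contact_force: [-0.9, -4.8, -1.4]
gripper_width: 0.3
finger_force: 2.4
```

Request:
drive_tool(steps=[{"rx": 0,"ry": 0,"rz": 0,"x": -0.2,"y": 1,"z": 0,"gripper": 1},{"rx": 0,"ry": 0,"rz": 0,"x": -0.4,"y": 2,"z": 0,"gripper": 1},{"rx": 0,"ry": 0,"rz": 0,"x": -0.6,"y": 2.9,"z": 0,"gripper": 1}])

```text
time_s: 8.12
eef_pos: [599.3, -63.8, 36.3]
tool_rot: [-1.975, -2.443, 0.0]
contact_force: [-1.0, -2.4, 0.2]
gripper_width: -0.0
finger_force: 1.1
```

Request:
drive_tool(steps=[{"rx": 0,"ry": 0,"rz": 0,"x": -0.2,"y": 1,"z": 0,"gripper": 1},{"rx": 0,"ry": 0,"rz": 0,"x": -0.4,"y": 2,"z": 0,"gripper": 1}])

```text
time_s: 8.38
eef_pos: [599.1, -61.7, 36.3]
tool_rot: [-1.975, -2.443, -0.0]
contact_force: [-1.1, -1.0, 0.1]
gripper_width: -0.1
finger_force: 0.3
```

Request:
drive_tool(steps=[{"rx": 0,"ry": 0,"rz": 0,"x": -0.2,"y": 1,"z": 0,"gripper": 1},{"rx": 0,"ry": 0,"rz": 0,"x": -0.4,"y": 2,"z": 0,"gripper": 1},{"rx": 0,"ry": 0,"rz": 0,"x": -0.4,"y": 2,"z": 0,"gripper": 1}])

```text
time_s: 8.75
eef_pos: [598.7, -59.8, 36.3]
tool_rot: [1.975, 2.443, 0.0]
contact_force: [0.4, 0.6, 0.2]
gripper_width: -0.1
finger_force: 0.0
```

Run:
```python
from h import *
b=read_camera("scene")[230:310,280:380,::-1]
cv2.imwrite("pics/c3.png",cv2.resize(b,None,fx=7,fy=7,interpolation=cv2.INTER_CUBIC)); s=ctrl.sense(); print(s["eef_pos"],s["contact_force"])
```

```text
[598.70777843 -59.87112242  36.32215991] [-0.65590566  0.44805967  0.04543243]
```

View pics/c3.png

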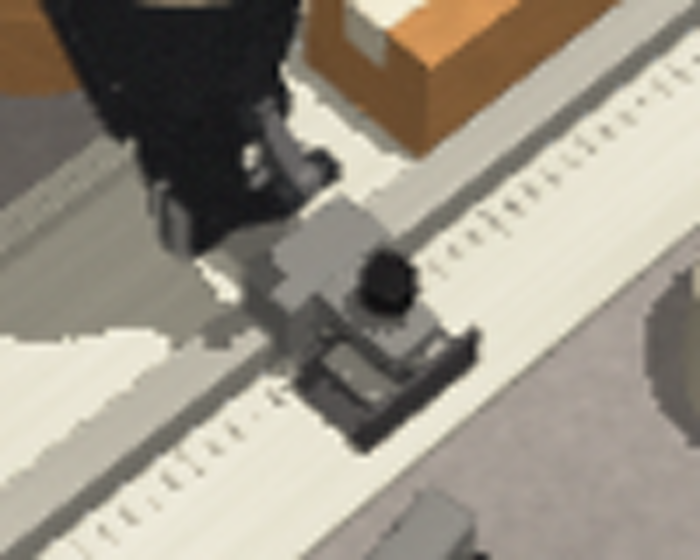

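The peg appears to have dropped in: the knob is at crop (388,280), about pixel (335.0,269.6), and contact force is zero. I'll check its y against the notch at −28.

Run:
```python
from h import *
y=np.array([-.20919,.97788]);o=np.array([606.7,-8.9])
print(y@(plane("scene",(335.0,269.6),70.8)[:2]-o), "tcp",y@(ctrl.sense()["eef_pos"][:2]-o))
```

```text
-27.0288302295936 tcp -48.1717483622963
```

Request:
drive_tool(steps=[{"rx": 0,"ry": 0,"rz": 0,"x": 1.5,"y": -7,"z": 0,"gripper": 1},{"rx": 0,"ry": 0,"rz": 0,"x": 3.1,"y": -15,"z": 0,"gripper": 1},{"rx": 0,"ry": 0,"rz": 0,"x": 3.1,"y": -15,"z": 0,"gripper": 1},{"rx": 0,"ry": 0,"rz": 0,"x": 3.1,"y": -15,"z": 40,"gripper": 1},{"rx": 0,"ry": 0,"rz": 0,"x": 3.1,"y": -15,"z": 80,"gripper": 1},{"rx": 0,"ry": 0,"rz": 0,"x": 3.1,"y": -15,"z": 110,"gripper": 1},{"rx": 0,"ry": 0,"rz": 0,"x": -8,"y": 25,"z": 110,"gripper": 1},{"rx": 0,"ry": 0,"rz": 0,"x": -18,"y": 65,"z": 110,"gripper": 0.7},{"rx": 0,"ry": 0,"rz": 0,"x": -28,"y": 105,"z": 110,"gripper": 0.7},{"rx": 0,"ry": 0,"rz": 0,"x": -38,"y": 145,"z": 110,"gripper": 0.7},{"rx": 0,"ry": 0,"rz": 0,"x": -48,"y": 185,"z": 110,"gripper": 0.7},{"rx": 0,"ry": 0,"rz": 0,"x": -58,"y": 225,"z": 110,"gripper": 0.7},{"rx": 0,"ry": 0,"rz": 0,"x": -66,"y": 249,"z": 110,"gripper": 0.7},{"rx": 0,"ry": 0,"rz": 0,"x": -66,"y": 249,"z": 110,"gripper": 0.7},{"rx": 0,"ry": 0,"rz": 0,"x": -66,"y": 249,"z": 70,"gripper": 0.7},{"rx": 0,"ry": 0,"rz": 0,"x": -66,"y": 249,"z": 30,"gripper": 0.7},{"rx": 0,"ry": 0,"rz": 0,"x": -66,"y": 249,"z": -5,"gripper": 0.7},{"rx": 0,"ry": 0,"rz": 0,"x": -66,"y": 249,"z": -5,"gripper": 0.7}])

```text
time_s: 11.05
eef_pos: [531.2, 187.7, 29.4]
tool_rot: [-1.975, -2.44, 0.006]
contact_force: [-0.4, -0.4, 1.2]
gripper_width: 25.6
finger_force: 0.0
```

Run:
```python
from h import *
b=read_camera("scene")[190:350,215:425,::-1]
cv2.imwrite("pics/c4.png",cv2.resize(b,None,fx=3.5,fy=3.5,interpolation=cv2.INTER_CUBIC)); s=ctrl.sense(); print(s["eef_pos"],s["contact_force"],s["gripper_width"])
y=np.array([-.20919,.97788]);o=np.array([606.7,-8.9]);print(y@(s["eef_pos"][:2]-o))
```

```text
[532.25721509 188.18734553  30.91948106] [0.10113857 0.34202584 0.26558407] 25.47444912000589
208.30045962442185
```

View pics/c4.png

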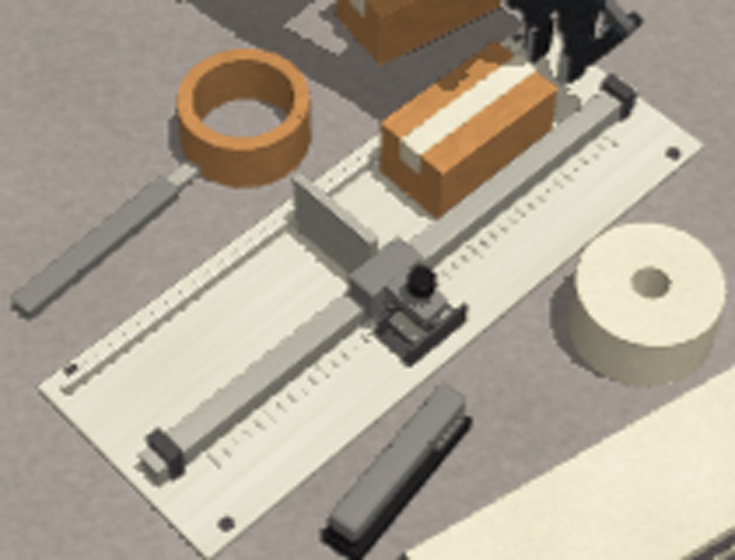

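The stop is in the notch, with the knob at crop (422,281), and the gripper stands behind the carton's +y end. Now I'll push the carton back.

Request:
drive_tool(steps=[{"rx": 0,"ry": 0,"rz": 0,"x": 2.1,"y": -9.8,"z": 0,"gripper": 0.7},{"rx": 0,"ry": 0,"rz": 0,"x": 4.2,"y": -19.6,"z": 0,"gripper": 0.7},{"rx": 0,"ry": 0,"rz": 0,"x": 5,"y": -23.5,"z": 0,"gripper": 0.7},{"rx": 0,"ry": 0,"rz": 0,"x": 5.9,"y": -27.4,"z": 0,"gripper": 0.7},{"rx": 0,"ry": 0,"rz": 0,"x": 6.7,"y": -31.3,"z": 0,"gripper": 0.7},{"rx": 0,"ry": 0,"rz": 0,"x": 7.5,"y": -35.2,"z": 0,"gripper": 0.7},{"rx": 0,"ry": 0,"rz": 0,"x": 8.6,"y": -40.1,"z": 0,"gripper": 0.7},{"rx": 0,"ry": 0,"rz": 0,"x": 9.6,"y": -45,"z": 0,"gripper": 0.7},{"rx": 0,"ry": 0,"rz": 0,"x": 10.7,"y": -49.9,"z": 0,"gripper": 0.7},{"rx": 0,"ry": 0,"rz": 0,"x": 11.7,"y": -54.8,"z": 0,"gripper": 0.7},{"rx": 0,"ry": 0,"rz": 0,"x": 12.8,"y": -59.7,"z": 0,"gripper": 0.7},{"rx": 0,"ry": 0,"rz": 0,"x": 13.8,"y": -64.5,"z": 0,"gripper": 0.7},{"rx": 0,"ry": 0,"rz": 0,"x": 14.9,"y": -69.4,"z": 0,"gripper": 0.7},{"rx": 0,"ry": 0,"rz": 0,"x": 15.9,"y": -74.3,"z": 0,"gripper": 0.7},{"rx": 0,"ry": 0,"rz": 0,"x": 17,"y": -79.2,"z": 0,"gripper": 0.7},{"rx": 0,"ry": 0,"rz": 0,"x": 18,"y": -84.1,"z": 0,"gripper": 0.7},{"rx": 0,"ry": 0,"rz": 0,"x": 18.6,"y": -87,"z": 0,"gripper": 0.7},{"rx": 0,"ry": 0,"rz": 0,"x": 19.2,"y": -90,"z": 0,"gripper": 0.7},{"rx": 0,"ry": 0,"rz": 0,"x": 19.6,"y": -92,"z": 0,"gripper": 0.7},{"rx": 0,"ry": 0,"rz": 0,"x": 19.6,"y": -92,"z": 0,"gripper": 0.7}])

```text
time_s: 13.6
eef_pos: [552.2, 96.8, 31.2]
tool_rot: [-1.975, -2.443, 0.0]
contact_force: [0.7, 0.2, -0.2]
gripper_width: 25.7
finger_force: 0.0
```

Run:
```python
from h import *
b=read_camera("scene")[190:350,215:425,::-1]
cv2.imwrite("pics/c5.png",cv2.resize(b,None,fx=3.5,fy=3.5,interpolation=cv2.INTER_CUBIC)); s=ctrl.sense(); print(s["eef_pos"],s["contact_force"],s["gripper_width"])
y=np.array([-.20919,.97788]);o=np.array([606.7,-8.9]);print(y@(s["eef_pos"][:2]-o))
```

```text
[552.17222828  96.84372408  31.17510575] [0.24008003 0.10310008 0.1950916 ] 25.477146256558154
114.81133747339399
```

View pics/c5.png

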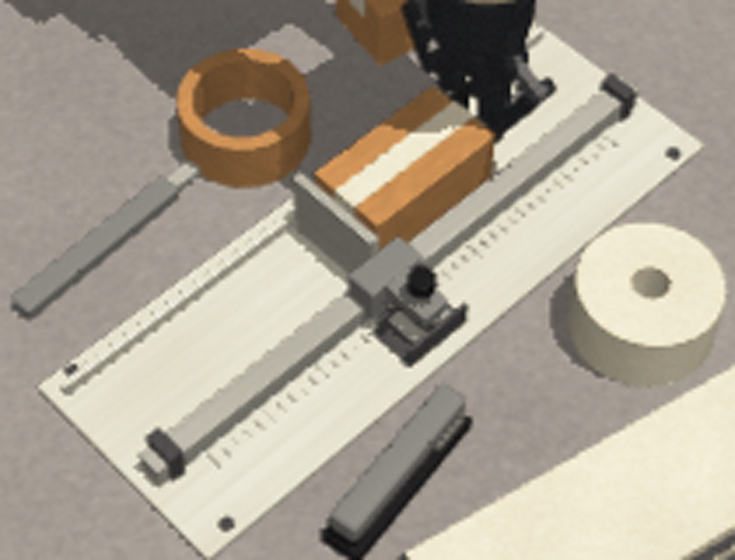

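The carton is almost at the blade, straight in the lane, and the knob hasn't moved from (422,281). I'll creep forward, watching the force.

Request:
drive_tool(steps=[{"rx": 0,"ry": 0,"rz": 0,"x": 0.2,"y": -1,"z": 0,"gripper": 0.7},{"rx": 0,"ry": 0,"rz": 0,"x": 0.4,"y": -2,"z": 0,"gripper": 0.7},{"rx": 0,"ry": 0,"rz": 0,"x": 0.6,"y": -2.9,"z": 0,"gripper": 0.7},{"rx": 0,"ry": 0,"rz": 0,"x": 0.8,"y": -3.9,"z": 0,"gripper": 0.7},{"rx": 0,"ry": 0,"rz": 0,"x": 0.9,"y": -4.4,"z": 0,"gripper": 0.7}])

```text
time_s: 14.28
eef_pos: [553.2, 92.6, 31.3]
tool_rot: [-1.975, -2.443, 0.0]
contact_force: [-0.4, 0.4, -0.4]
gripper_width: 25.6
finger_force: 0.5
```

Request:
drive_tool(steps=[{"rx": 0,"ry": 0,"rz": 0,"x": 0.2,"y": -1,"z": 0,"gripper": 0.7},{"rx": 0,"ry": 0,"rz": 0,"x": 0.3,"y": -1.5,"z": 0,"gripper": 0.7}])

```text
time_s: 14.52
eef_pos: [553.5, 91.1, 31.3]
tool_rot: [1.975, 2.443, 0.0]
contact_force: [-0.1, 0.3, -0.5]
gripper_width: 25.3
finger_force: 0.5
```

Request:
drive_tool(steps=[{"rx": 0,"ry": 0,"rz": 0,"x": 0.2,"y": -1,"z": 0,"gripper": 0.7},{"rx": 0,"ry": 0,"rz": 0,"x": 0.2,"y": -1,"z": 0,"gripper": 0.7}])

```text
time_s: 14.78
eef_pos: [553.7, 90.1, 31.3]
tool_rot: [1.975, 2.443, 0.0]
contact_force: [0.1, 0.5, -0.2]
gripper_width: 25.7
finger_force: 0.0
```

Request:
drive_tool(steps=[{"rx": 0,"ry": 0,"rz": 0,"x": 0.2,"y": -1,"z": 0,"gripper": 0.7},{"rx": 0,"ry": 0,"rz": 0,"x": 0.2,"y": -1,"z": 0,"gripper": 0.7}])

```text
time_s: 15.02
eef_pos: [553.8, 89.3, 31.3]
tool_rot: [-1.975, -2.443, -0.0]
contact_force: [-1.7, 4.2, 1.0]
gripper_width: 25.9
finger_force: 2.1
```

The carton is resting against the blade, with 4 N on the tool. I'll hold briefly, then back off and rise.

Request:
drive_tool(steps=[{"rx": 0,"ry": 0,"rz": 0,"x": 0,"y": 0,"z": 0,"gripper": 0.7},{"rx": 0,"ry": 0,"rz": 0,"x": 0,"y": 0,"z": 0,"gripper": 0.7},{"rx": 0,"ry": 0,"rz": 0,"x": -0.4,"y": 2,"z": 0,"gripper": 0.7},{"rx": 0,"ry": 0,"rz": 0,"x": -2,"y": 10,"z": 0,"gripper": 0.7},{"rx": 0,"ry": 0,"rz": 0,"x": -6,"y": 30,"z": 0,"gripper": 0.7},{"rx": 0,"ry": 0,"rz": 0,"x": -10,"y": 45,"z": 0,"gripper": 0.7},{"rx": 0,"ry": 0,"rz": 0,"x": -10,"y": 45,"z": 50,"gripper": 0.7},{"rx": 0,"ry": 0,"rz": 0,"x": -20,"y": 90,"z": 100,"gripper": 0.7},{"rx": 0,"ry": 0,"rz": 0,"x": -30,"y": 140,"z": 130,"gripper": 0.7},{"rx": 0,"ry": 0,"rz": 0,"x": -30,"y": 140,"z": 130,"gripper": 0.7}])

```text
time_s: 16.27
eef_pos: [524.1, 233.5, 164.1]
tool_rot: [1.969, 2.445, 0.007]
contact_force: [0.1, -0.2, -0.9]
gripper_width: 25.6
finger_force: 0.0
```

Run:
```python
from h import *
b=read_camera("scene")[210:310,280:385,::-1]
cv2.imwrite("pics/c6.png",cv2.resize(b,None,fx=6,fy=6,interpolation=cv2.INTER_CUBIC)); print(ctrl.sense()["contact_force"])
```

```text
[ 0.37006202 -0.24257909  0.04885981]
```

View pics/c6.png

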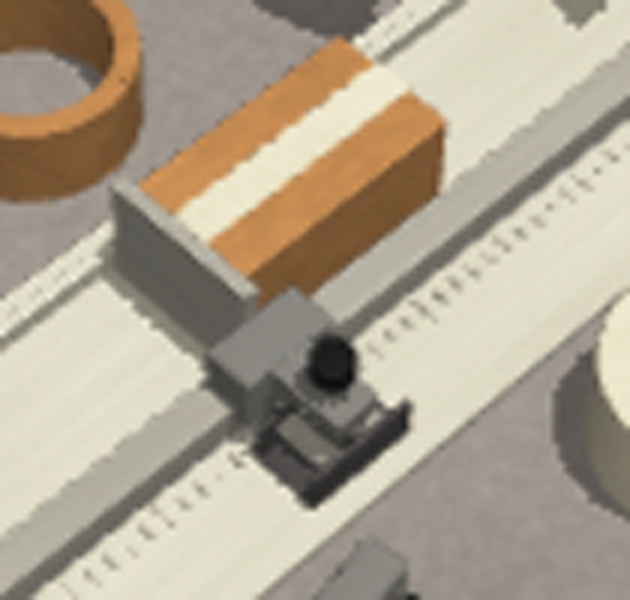

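The carton lies flush against the blade. The knob is at crop (333,362), pixel (335.1,269.9), unchanged, so the stop is still in its notch.

```bash
python3 -c "
from bench import ctrl
print(ctrl.hand_in())"
```

```text
the job is handed in; nothing more can be done
None
```

The job is handed in: in the last picture the stop's peg was in the notch, the carton was flush against the blade, and the gripper was clear; the judge gave no verdict.

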